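# Check a centrifuge rotor for rock on its spindle and take up the play

## Robot

A 6-joint arm with a two-finger parallel gripper is mounted at the origin on the work surface. World frame = base frame: x ahead of the robot, y to its left, z up, the work surface at z = 0. Lengths are in m, angles in rad, forces in N, time in s.
With the tool pointing down it reaches from about 0.375 to 0.975 m from the base axis. Payload 3.8 kg.
Tool frame: the origin (TCP) lies midway between the tips of the shut fingers; the grasp point (between the pads) lies 19 mm behind it (r.grip_point_offset is the distance from the TCP to the grasp point, in m); x points along the fingers, z is the direction in which the jaws open and shut, and the axes are right-handed (so a half turn about x gives the same grasp; the last joint's range is limited). The gripper opens to 88 mm and grips with 3 to 60 N. Pads are 18 mm wide; open, the fingers measure 123 mm over their backs; the gripper's body (75 mm by 187 mm) begins 45 mm behind the grasp point.
Start: joints at [-1.315, 0.264, 1.604, -0, 1.274, -0.037], TCP at [0.195, -0.646, 0.239] pointing down, gripper open.
Joint ranges: [-2.63, 2.63], [-0.94, 2.18], [0.31, 2.57], [-1.31, 4.45], [0, 2.66], [-2.55, 2.55]. Speed limits (rad/s): [2.57, 2.57, 3.14, 3.14, 3.14, 3.14].

## Interface

Orientations are given as a 3x3 rotation matrix whose columns are the frame's x, y, z axes.
In Python, from workcell import r gives the robot as it stands.
- The arm moves only by the tool step_arm, never from a script. Its argument "steps" is a list that holds one entry, the list of rows, each a list of 7 numbers: the turn, a rotation vector about the tool's x, y, z in degrees, then the shift along the tool's x, y, z in m, then the finger opening in m, from 0 to 0.0881. In form: [[[rx, ry, rz, tx, ty, tz, grip], ...]]. A call has 1 to 5 rows; each row is the pose to reach, as a shift and turn from the pose measured when the call began, along the tool's axes at that moment; what a row does not reach only later rows make up. A row lasts 1/12 s, in which the tool goes at most 41.7 mm and 7.16 degrees, less where a joint would pass 70% of its speed; a pose out of reach is approached as far as the arm can. A call with a gripper value outside its range is refused whole. The fingers move at their own pace and stop on an object; "force" is the grip in N (left out, the last holds). Time passes only in rows, so rows that repeat a pose let the fingers close. It gives the time, the measured TCP pose, the force and the opening at its end, in the units of the state.
- r.read_state(): the state, without advancing time (a new reading comes with each control period).
- r.get_image(name): name is "side" or "top" or "wrist"; returns the picture (480x640x3 uint8, red, green, blue); there is no depth.
- r.camera_model(name): a dict with "camera_matrix" (3x3 intrinsics, pixels), "origin" and "orientation" of the camera in the world; the wrist camera has in their place "mount" (4x4, takes a point from camera to tool coordinates, whose origin is the TCP and whose axes are the tool frame's). Camera axes: x right, y down, z forward; pixel columns grow to the right and rows downward; lengths in m; the calibration is good to about 2 mm. A picture is of the moment at which its call begins: read the wrist's pose just before it. camera_model takes no time and is no camera call.
- r.close_job(): hands the job in, once; it reports no verdict.
The state is a dict: "time": time; "joint_pos": joint angles; "qd": joint speeds; "tau": joint torques, N m; "eef_pos": TCP position; "tool_rot": TCP orientation; "ft_force": force on the tool from outside, world axes, zero at the start; "ft_torque": the same for the moment, N m; "opening": finger opening in m.
Only numpy, scipy, OpenCV 4.12 (cv2) and the standard library are available. Lean on these libraries where they do the work, as an engineer would, in place of code of your own. Each camera call takes 0.05 s, during which the arm holds its last target.

## Task

The bench centrifuge has its lid off and its rotor has worked loose on the spindle. Rock the rotor gently from side to side - press its rim down at the left until it comes up against its stop, then at the right - to feel the play, then turn the rotor nut clockwise by hand until it is snug (not forced) and the rocking is gone. Press the rim gently at the left and then at the right once more to prove that the rotor sits firm, let go, and leave the other things on the bench where they are.

Things in the scene. Friction and masses are not known exactly. Their poses are not given: they have to be found in the camera images.
- centrifuge: Round white bench centrifuge, 276 mm across, 110 mm high, fixed, open on top (chamber mouth 212 mm), a low control console on its front. Origin: centre of its underside on the bench, straight below the spindle. x points from the console (front) to the back, y to its left seen from the front, z up. Left and right in the task are its +y and -y sides; the robot stands at its front.
- nut_grip (a point): Fixed point on the spindle axis, 138 mm above the bench, at the middle height of the rotor nut's knob (the knob sits up to 4 mm lower when the nut is down); axes as centrifuge. The nut is a round black knurled knob, 40 mm in diameter, 32 mm high, over a 47 mm flange; grip it across its diameter at any angle. It turns on the spot.
- spindle: The fixed spindle that carries the nut; same origin as nut_grip. Right-hand thread: clockwise from above lowers the nut 1.5 mm per rad. At the start its flange is 1.1 to 2.8 mm above the rotor hub (0.75 to 1.85 rad to go, not known). Free, it turns with 0.03 N m. Snug is 0.2 to 0.55 rad after it meets the hub, 0.2 to 0.45 N m while turning; more is forced. It stays where left.
- rotor: Aluminium rotor, 172 mm in diameter, about 0.75 kg, twelve empty tube bores, loose on the spindle's drive flange; a square seat keeps it from turning. Origin: on its axis at the hub's underside, 92 mm above the bench; z up, x and y as the centrifuge's. Hub 58 mm across, its top 22 mm above the origin. Rim: a flat ring, 142 to 172 mm in diameter, top 30 mm above the origin, 12 mm above the housing.
- rim_left (a point): Point on top of the rotor's rim at its left (+y) side, 78 mm from the axis: press down here. While loose the rotor lies level by its own weight; pressed here it tips at 2 to 4 N and stops when its hub meets the nut; a push of 5 to 12 N holds it there. More than 20 N is too hard.
- rim_right (a point): The same point on the rim at the right (-y) side, 78 mm from the axis. On either side, with the rotor loose, a steady push of 5 N sinks the rim by about 2 mm for each mm between nut and hub, plus 0.65 mm: 2.8 to 6.3 mm in all. With the nut snug it gives less than 1 mm.
- lid: The centrifuge's grey domed lid, 244 mm across and 60 mm high with its knob, lying on the bench beside the machine; leave it. Origin: centre of its underside.
- reagent_bottle: Brown glass reagent bottle, 68 mm across and 135 mm high, standing on the bench; leave it. Origin: centre of its underside.
- beaker: Empty glass beaker, 60 mm across and 75 mm high, standing on the bench; leave it. Origin: centre of its underside.
- tube_rack: White rack with capped tubes, 60 x 150 mm and 78 mm high, on the bench; leave it. Origin: centre of its underside.
Mind the look-alikes: they are no part of the job. There is more than one size of the rotor; the job needs the smallest.

How it is judged:
By the outcome, as a careful person would: the job done as asked, in the order asked, and still so for the second after the job is handed in, with the robot touching nothing.
It also fails if it takes over 72 s, if anything falls off the work surface, if the arm or the gripper's body presses on something with over 40 N, if the wrist force passes 120 N, or if a joint passes its speed limit or range.

## Working session

There is one attempt and no reset: what is moved stays moved. The work goes in short steps, Python scripts to look and compute and a tool call to move; the robot and the scene stay as the last step left them, time stands still between calls to the robot, and variables do not carry over. Pictures are saved under pics/ and viewed, and the job is handed in when it is done.

Besides the shell and the picture viewer there is one more tool, called after "Request:" by a JSON object that holds its "op" and its "data". step_arm: Moves the arm, as the interface text tells. Its arguments: {"type":"object","properties":{"steps":{"type":"array"},"force":{"type":"number"}},"required":["steps"]}

```bash
ls; mkdir -p pics
python3 - <<'E'
from workcell import r
import cv2
s=r.read_state();print(s)
for n in("top","side","wrist"):
    print(n,r.camera_model(n))
    cv2.imwrite(f"pics/{n}0.png",r.get_image(n)[:,:,::-1])
E
```

```text
pics
{'time': 0.0, 'joint_pos': array([-1.31488437e+00,  2.64723990e-01,  1.60533925e+00, -2.54135386e-05,
        1.27372492e+00, -3.68784461e-02]), 'qd': array([ 0.0014765 ,  0.00110856, -0.00121637, -0.00042383, -0.00062552,
        0.00036027]), 'tau': array([-3.05414615e-03, -5.02118111e+01, -3.56879425e+01,  7.25557376e-02,
        2.94130028e-02, -1.63004347e-04]), 'eef_pos': array([ 0.19464752, -0.64558969,  0.23742644]), 'tool_rot': array([[-5.79253481e-04,  9.57440085e-01,  2.88631508e-01],
       [ 2.11785722e-03,  2.88632083e-01, -9.57437745e-01],
       [-9.99997590e-01,  5.66811767e-05, -2.19491254e-03]]), 'ft_force': array([-0.13154425,  0.04985305,  0.35846855]), 'ft_torque': array([-0.02084819,  0.02756342,  0.04647675]), 'opening': 0.08775628617021412}
top {'camera_matrix': array([[601.69926816,   0.        , 316.72789071],
       [  0.        , 601.69926816, 240.11767668],
       [  0.        ,   0.        ,   1.        ]]), 'origin': array([0.36386409, 0.01660868, 1.60220533]), 'orientation': array([[-5.56984399e-04, -9.95135458e-01,  9.85145213e-02],
       [-9.9
[... 336 characters left out ...]
598648]), 'orientation': array([[-0.66597444, -0.43246974,  0.60782231],
       [-0.74593707,  0.37790316, -0.54842235],
       [ 0.0074781 , -0.81863247, -0.57426907]])}
wrist {'camera_matrix': array([[344.61480868,   0.        , 320.64898249],
       [  0.        , 344.61480868, 238.78063219],
       [  0.        ,   0.        ,   1.        ]]), 'mount': array([[-7.05424273e-04, -3.05561998e-01,  9.52171921e-01,
        -1.44428613e-01],
       [-5.53310465e-04, -9.52171893e-01, -3.05562399e-01,
         8.03295762e-02],
       [ 9.99999598e-01, -7.42397822e-04,  5.02614514e-04,
        -1.92395735e-04],
       [ 0.00000000e+00,  0.00000000e+00,  0.00000000e+00,
         1.00000000e+00]])}
```

View pics/top0.png

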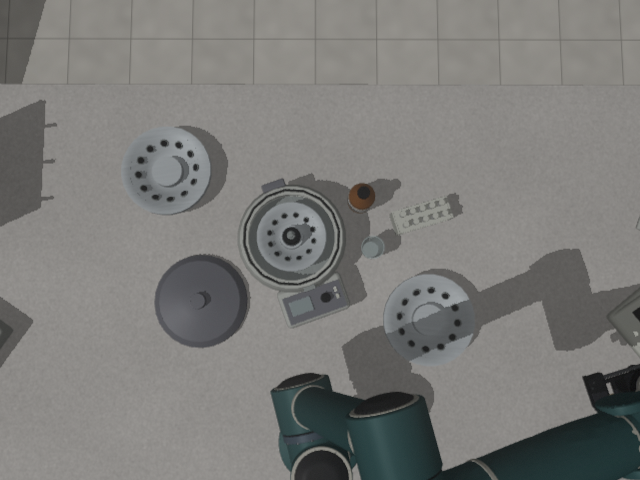

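View pics/side0.png

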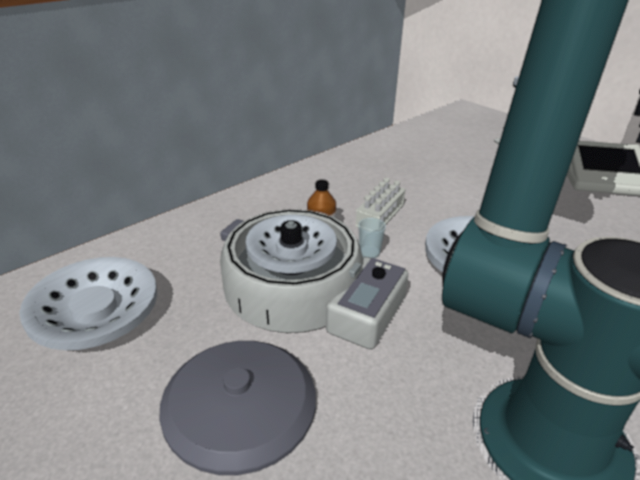

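Candidates for the rotor in the top picture: (167,171), a large loose one; (429,318), another large loose one; and (291,236), the smallest, sitting in the machine under the black nut. The last fits the description. The dark console knob at (327,297) could be taken for the nut. I'll check the choice in a crop and measure it.

```bash
cat > h.py <<'E'
import numpy as np,cv2
from workcell import r
def ray(n,uv,z):
    c=r.camera_model(n);K=c["camera_matrix"];R=c["orientation"];o=c["origin"]
    d=R@np.linalg.solve(K,np.array([uv[0],uv[1],1.]));return o+d*(z-o[2])/d[2]
def proj(n,p):
    c=r.camera_model(n);q=c["orientation"].T@(np.array(p)-c["origin"]);q=c["camera_matrix"]@q;return q[:2]/q[2]
E
python3 - <<'E'
from h import *
im=cv2.imread("pics/top0.png");
c=im[170:340,220:400];cv2.imwrite("pics/c0.png",cv2.resize(c,None,fx=4.4,fy=3.5,interpolation=2) if 0 else cv2.resize(c,None,fx=3.3,fy=3.3,interpolation=2))
hsv=cv2.cvtColor(im,cv2.COLOR_BGR2HSV)
for p in[(291,236),(265,240),(250,237),(245,262),(330,295),(320,310)]:print(p,im[p[1],p[0]],hsv[p[1],p[0]])
s=cv2.imread("pics/side0.png");cv2.imwrite("pics/c1.png",cv2.resize(s[190:360,210:430],None,fx=3.3,fy=3.3,interpolation=2))
E
```

```text
(291, 236) [105 106 101] [ 84  12 106]
(265, 240) [120 119 115] [ 96  11 120]
(250, 237) [77 77 74] [90 10 77]
(245, 262) [120 124 122] [ 45   8 124]
(330, 295) [55 53 52] [110  14  55]
(320, 310) [95 90 89] [115  16  95]
```

View pics/c0.png

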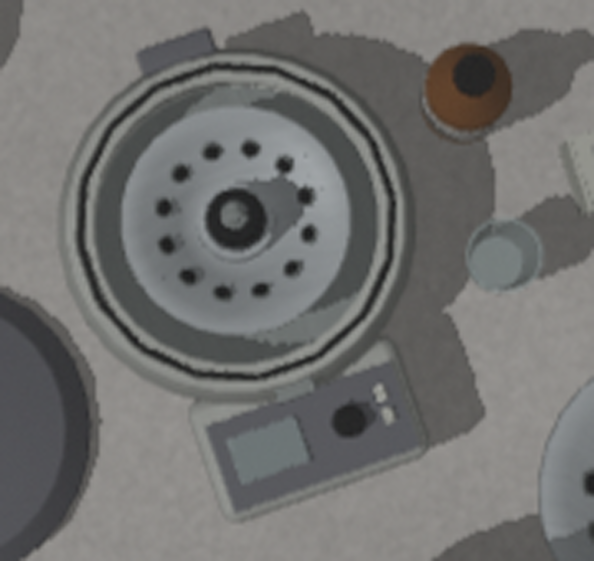

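View pics/c1.png

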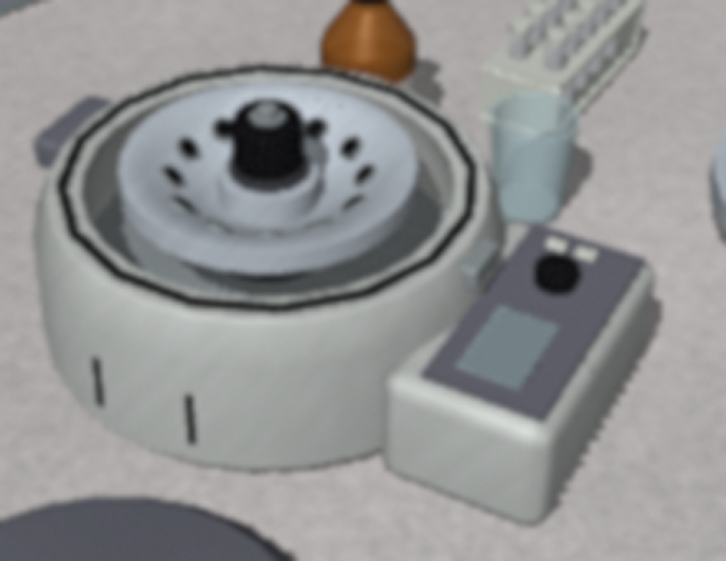

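The crop confirms the choice: the small rotor has the black nut at its centre, at about (291,236) in the full picture. The console is at the lower right and the rear hinge at the upper left. Now the pose.

Run:
```python
from h import *
im=cv2.imread("pics/top0.png");g=cv2.cvtColor(im,cv2.COLOR_BGR2GRAY)
# rim circle
yy,xx=np.mgrid[:480,:640]
# radial edges: strongest bright->dark transition at radius 28..42
pts=[]
for a in np.linspace(0,2*np.pi,120,endpoint=False):
    rr=np.arange(28,42,.25);P=cv2.remap(g,(291.5+rr*np.cos(a)).astype(np.float32)[None],(236.6+rr*np.sin(a)).astype(np.float32)[None],1)[0].astype(float)
    d=P[4:]-P[:-4];k=d.argmin()
    if d[k]<-18: pts.append(ray("top",(291.5+rr[k+2]*np.cos(a),236.6+rr[k+2]*np.sin(a)),.122)[:2])
pts=np.array(pts)
for _ in range(3):
    A=np.c_[2*pts,np.ones(len(pts))];x=np.linalg.lstsq(A,(pts**2).sum(1),rcond=None)[0];R=np.sqrt(x[2]+x[0]**2+x[1]**2)
    e=np.hypot(*(pts-x[:2]).T)-R;print("rim",x[:2],R,len(pts),e.std());pts=pts[abs(e)<1.5*e.std()+.0005]
# knob dark blob
for n,c,h in(("top",(291,236),25),("side",(291,235),30)):
    g2=cv2.cvtColor(cv2.imread(f"pics/{n}0.png"),cv2.COLOR_BGR2GRAY)
    m=(g2<50).astype(np.uint8);k,l,st,ce=cv2.connectedComponentsWithStats(m)
    for i in range(1,k):
        if np.hypot(*(ce[i]-c))<h and st[i,4]>20:print(n,st[i],ce[i],ray(n,ce[i],.138 if n=="side" else .150))
C=np.array([*x[:2]])
f=lambda u,v:(220+u/3.3,170+v/3.3)
for a,b in(((240,515),(424,447)),((205,427),(240,515)),((385,372),(422,445))):
    d=(ray("top",f(*b),.06)-ray("top",f(*a),.06))[:2];print("edge yaw",np.degrees(np.arctan2(d[1],d[0])))
d=ray("top",f(176,48),.1)[:2]-C;print("hinge",np.degrees(np.arctan2(d[1],d[0])),np.hypot(*d))
d=C-ray("top",f(308,437),.05)[:2];print("console",np.degrees(np.arctan2(d[1],d[0])),np.hypot(*d))
```

```text
rim [0.51976959 0.07164211] 0.08628287577164662 107 0.002298483910607382
rim [0.52032446 0.07184599] 0.08582661298803308 102 0.0007386384810601742
rim [0.52043776 0.07186496] 0.08578285441801173 101 0.0005819585339515714
top [283 228  17  17 164] [291.48170732 236.5       ] [0.51644818 0.0693387  0.15      ]
side [276 222  27  24 392] [290.52295918 234.82908163] [0.5110757  0.08052111 0.138     ]
edge yaw -69.90158877192218
edge yaw -157.9745479882999
edge yaw -153.2471763516272
hinge 18.89410875945827 0.1410775747305605
console 18.761821029989285 0.17274620713672817
```

```bash
cat >> h.py <<'E'
C=np.array([.5204,.0719]);YAW=np.radians(19.5)
L=np.array([-np.sin(YAW),np.cos(YAW)]);RL=C+.078*L;RR=C-.078*L
def go(p,yaw):
    "target TCP p (world), tool down with tool z at yaw -> turn(deg), shift in tool axes"
    from scipy.spatial.transform import Rotation as Ro
    s=r.read_state();T=s["tool_rot"]
    z=np.array([np.cos(yaw),np.sin(yaw),0]);x=np.array([0,0,-1.]);G=np.c_[x,np.cross(z,x),z]
    print("t",round(s["time"],2),"pos",s["eef_pos"].round(4),"F",s["ft_force"].round(2),"q1,6",s["joint_pos"][[0,5]].round(3),"open",round(s["opening"],4))
    print("turn",np.degrees(Ro.from_matrix(T.T@G).as_rotvec()).round(2),"shift",(T.T@(np.array(p)-s["eef_pos"])).round(4))
E
python3 - <<'E'
from h import *
print(RL,RR);go([*RL,.20],YAW)
E
```

```text
[0.49436306 0.14542604] [ 0.54643694 -0.00162604]
t 0.15 pos [ 0.1947 -0.6458  0.2377] F [ 0.55 -0.68 -0.41] q1,6 [-1.315 -0.037] open 0.0883
turn [-9.272e+01 -7.000e-02 -8.000e-02] shift [ 0.0389  0.5153 -0.6709]
```

Request:
{"op": "step_arm", "data": {"steps": [[[-30,0,0,0,0.13,-0.16,0],[-30,0,0,0,0.13,-0.16,0],[-30,0,0,0,0.13,-0.16,0],[-30,0,0,0,0.13,-0.16,0],[-30,0,0,0,0.13,-0.16,0]]], "force": 30}}

```text
time: 0.57
eef_pos: [0.2731, -0.4529, 0.2374]
tool_rot: [[-0.001, 0.681, 0.732], [0.003, 0.732, -0.681], [-1.0, 0.001, -0.002]]
ft_force: [1.0, -0.3, 0.7]
opening: 0.0569
```

Run:
```python
from h import *
go([*RL,.20],YAW)
```

```text
t 0.57 pos [ 0.2731 -0.4529  0.2374] F [ 1.   -0.34  0.69] q1,6 [-1.076 -0.326] open 0.0569
turn [-62.44  -0.07  -0.15] shift [ 0.0388  0.5886 -0.2456]
```

Request:
{"op": "step_arm", "data": {"steps": [[[-35,0,0,0,0.589,-0.246,0],[-35,0,0,0,0.589,-0.246,0],[-35,0,0,0,0.589,-0.246,0],[-35,0,0,0,0.589,-0.246,0],[-35,0,0,0,0.589,-0.246,0]]]}}

```text
time: 0.98
eef_pos: [0.345, -0.2575, 0.2381]
tool_rot: [[-0.001, 0.133, 0.991], [0.003, 0.991, -0.133], [-1.0, 0.003, -0.001]]
ft_force: [1.2, -0.1, -0.3]
opening: 0.0239
```

Run:
```python
from h import *
go([*RL,.20],YAW)
```

```text
t 0.98 pos [ 0.345  -0.2575  0.2381] F [ 1.17 -0.14 -0.33] q1,6 [-0.701 -0.568] open 0.0239
turn [-2.714e+01 -1.000e-02 -1.600e-01] shift [0.0391 0.4191 0.0946]
```

Request:
{"op": "step_arm", "data": {"steps": [[[-27,0,0,0,0.419,0.095,0],[-27,0,0,0,0.419,0.095,0],[-27,0,0,0,0.419,0.095,0],[-27,0,0,0,0.419,0.095,0],[-27,0,0,0,0.419,0.095,0]]]}}

```text
time: 1.4
eef_pos: [0.4173, -0.0621, 0.2387]
tool_rot: [[0.0, -0.336, 0.942], [0.002, 0.942, 0.336], [-1.0, 0.002, 0.001]]
ft_force: [-0.0, -1.0, -0.7]
opening: 0.0006
```

Run:
```python
from h import *
go([*RL,.20],YAW)
```

```text
t 1.4 pos [ 0.4173 -0.0621  0.2387] F [-0.04 -1.01 -0.72] q1,6 [-0.209 -0.552] open 0.0006
turn [ 0.11  0.06 -0.13] shift [0.0393 0.1696 0.1422]
```

Request:
{"op": "step_arm", "data": {"steps": [[[0,0,0,0.01,0.17,0.142,0],[0,0,0,0.01,0.17,0.142,0],[0,0,0,0.01,0.17,0.142,0],[0,0,0,0.01,0.17,0.142,0],[0,0,0,0.01,0.17,0.142,0]]]}}

```text
time: 1.82
eef_pos: [0.4887, 0.1336, 0.2298]
tool_rot: [[0.0, -0.336, 0.942], [0.002, 0.942, 0.336], [-1.0, 0.002, 0.001]]
ft_force: [0.6, -0.2, -0.2]
opening: 0.0006
```

Request:
{"op": "step_arm", "data": {"steps": [[[0,0,0,0.0,0.01,0.008,0],[0,0,0,0.0,0.01,0.008,0],[0,0,0,0.0,0.01,0.008,0]]]}}

```text
time: 2.07
eef_pos: [0.4925, 0.1462, 0.2292]
tool_rot: [[-0.001, -0.338, 0.941], [0.001, 0.941, 0.338], [-1.0, 0.002, -0.0]]
ft_force: [-0.6, -0.4, -0.1]
opening: 0.0005
```

```bash
cat >> h.py <<'E'
def wcam(s):
    m=r.camera_model("wrist");T=np.eye(4);T[:3,:3]=s["tool_rot"];T[:3,3]=s["eef_pos"];return m["camera_matrix"],T@m["mount"]
def wray(s,uv,z):
    K,W=wcam(s);d=W[:3,:3]@np.linalg.solve(K,np.array([uv[0],uv[1],1.]));o=W[:3,3];return o+d*(z-o[2])/d[2]
def wproj(s,p):
    K,W=wcam(s);q=K@(W[:3,:3].T@(np.array(p)-W[:3,3]));return q[:2]/q[2]
E
python3 - <<'E'
from h import *
go([*RL,.20],YAW)
s=r.read_state();im=r.get_image("wrist")[:,:,::-1].copy();cv2.imwrite("pics/w1.png",im)
for p in([*C,.122],[*RL,.122],[*RR,.122],[*C,.154]):
    print(wproj(s,p))
for a in np.linspace(0,6.28,90):
    u=wproj(s,[*(C+.086*np.array([np.cos(a),np.sin(a)])),.122]);cv2.circle(im,tuple(int(round(v)) for v in u),1,(0,0,255),-1)
    u=wproj(s,[*(C+.020*np.array([np.cos(a),np.sin(a)])),.154]);cv2.circle(im,tuple(int(round(v)) for v in u),1,(0,255,0),-1)
cv2.imwrite("pics/w1o.png",im)
E
```

```text
t 2.07 pos [0.4925 0.1462 0.2292] F [-0.55 -0.38 -0.14] q1,6 [ 0.239 -0.107] open 0.0005
turn [ 0.28 -0.03 -0.1 ] shift [ 0.0292 -0.0014  0.0015]
[320.94331384 327.70450197]
[321.41597825 238.93271691]
[320.54283734 402.91857151]
[320.99834805 351.28480429]
```

View pics/w1o.png

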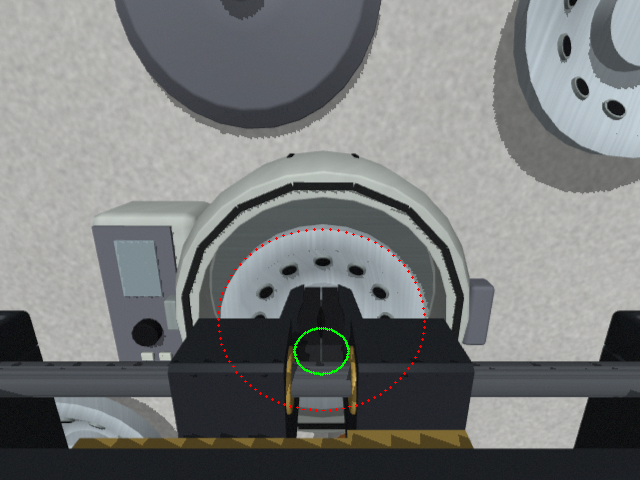

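The wrist view shows the drawn rim circle lying on the real rim, with its top at (322,229), and the yaw agreeing. Now down onto the left rim.

Request:
{"op": "step_arm", "data": {"steps": [[[0,0,0,0.04,-0.001,0.001,0],[0,0,0,0.075,-0.001,0.001,0],[0,0,0,0.095,-0.001,0.001,0],[0,0,0,0.1,-0.001,0.001,0],[0,0,0,0.1,-0.001,0.001,0]]]}}

```text
time: 2.53
eef_pos: [0.4917, 0.1431, 0.1276]
tool_rot: [[-0.005, -0.335, 0.942], [0.0, 0.942, 0.335], [-1.0, 0.002, -0.005]]
ft_force: [-0.2, 0.8, 0.1]
opening: 0.0004
```

Run:
```python
from h import *
go([*RL,.122],YAW)
```

```text
t 2.53 pos [0.4917 0.1431 0.1276] F [-0.23  0.82  0.07] q1,6 [ 0.234 -0.109] open 0.0004
turn [ 0.09 -0.27 -0.11] shift [0.0055 0.0013 0.0033]
```

Request:
{"op": "step_arm", "data": {"steps": [[[0,0,0,0.001,0.001,0.003,0],[0,0,0,0.002,0.001,0.003,0],[0,0,0,0.003,0.001,0.003,0],[0,0,0,0.004,0.001,0.003,0]]]}}

```text
time: 2.87
eef_pos: [0.4955, 0.1452, 0.1251]
tool_rot: [[-0.002, -0.335, 0.942], [0.001, 0.942, 0.335], [-1.0, 0.002, -0.002]]
ft_force: [-0.1, 0.1, -0.0]
opening: 0.0003
```

Request:
{"op": "step_arm", "data": {"steps": [[[0,0,0,0.0005,0,0,0],[0,0,0,0.001,0,0,0],[0,0,0,0.0015,0,0,0]]]}}

```text
time: 3.12
eef_pos: [0.4958, 0.1454, 0.1241]
tool_rot: [[-0.001, -0.335, 0.942], [0.001, 0.942, 0.335], [-1.0, 0.001, -0.001]]
ft_force: [0.9, -0.4, 0.1]
opening: 0.0007
```

Request:
{"op": "step_arm", "data": {"steps": [[[0,0,0,0.0005,0,0,0],[0,0,0,0.001,0,0,0],[0,0,0,0.001,0,0,0]]]}}

```text
time: 3.37
eef_pos: [0.4957, 0.1454, 0.123]
tool_rot: [[-0.001, -0.335, 0.942], [0.001, 0.942, 0.335], [-1.0, 0.001, -0.001]]
ft_force: [-0.9, 0.2, 0.2]
opening: 0.0003
```

Request:
{"op": "step_arm", "data": {"steps": [[[0,0,0,0.0005,0,-0.001,0],[0,0,0,0.001,0,-0.001,0],[0,0,0,0.001,0,-0.001,0]]]}}

```text
time: 3.62
eef_pos: [0.4947, 0.1451, 0.1219]
tool_rot: [[-0.002, -0.335, 0.942], [0.001, 0.942, 0.335], [-1.0, 0.002, -0.001]]
ft_force: [-0.6, 0.6, 1.0]
opening: 0.0003
```

Request:
{"op": "step_arm", "data": {"steps": [[[0,0,0,0.0005,0,0,0],[0,0,0,0.001,0,0,0],[0,0,0,0.001,0,0,0]]]}}

```text
time: 3.87
eef_pos: [0.4947, 0.1454, 0.1211]
tool_rot: [[-0.001, -0.335, 0.942], [0.002, 0.942, 0.335], [-1.0, 0.002, -0.001]]
ft_force: [-0.3, 2.0, 2.9]
opening: 0.0005
```

Request:
{"op": "step_arm", "data": {"steps": [[[0,0,0,0.0005,0,0,0],[0,0,0,0.001,0,0,0],[0,0,0,0.001,0,0,0]]]}}

```text
time: 4.12
eef_pos: [0.4948, 0.1458, 0.1203]
tool_rot: [[-0.001, -0.335, 0.942], [0.002, 0.942, 0.335], [-1.0, 0.003, -0.0]]
ft_force: [-2.4, 2.3, 2.6]
opening: 0.0005
```

Request:
{"op": "step_arm", "data": {"steps": [[[0,0,0,0.0005,0,0,0],[0,0,0,0.001,0,0,0],[0,0,0,0.001,0,0,0]]]}}

```text
time: 4.37
eef_pos: [0.4949, 0.146, 0.1194]
tool_rot: [[-0.001, -0.335, 0.942], [0.003, 0.942, 0.335], [-1.0, 0.003, -0.0]]
ft_force: [-1.8, 3.0, 3.4]
opening: 0.0001
```

Request:
{"op": "step_arm", "data": {"steps": [[[0,0,0,0.0005,0,0,0],[0,0,0,0.001,0,0,0],[0,0,0,0.001,0,0,0]]]}}

```text
time: 4.62
eef_pos: [0.4949, 0.1461, 0.1183]
tool_rot: [[-0.001, -0.335, 0.942], [0.003, 0.942, 0.335], [-1.0, 0.003, 0.0]]
ft_force: [-0.8, 2.1, 3.0]
opening: 0.0004
```

Request:
{"op": "step_arm", "data": {"steps": [[[0,0,0,0.0005,0,0,0],[0,0,0,0.001,0,0,0],[0,0,0,0.001,0,0,0]]]}}

```text
time: 4.87
eef_pos: [0.495, 0.1463, 0.1174]
tool_rot: [[-0.001, -0.335, 0.942], [0.003, 0.942, 0.335], [-1.0, 0.003, 0.0]]
ft_force: [-1.9, 3.6, 4.4]
opening: 0.0003
```

Request:
{"op": "step_arm", "data": {"steps": [[[0,0,0,0.0005,0,0,0],[0,0,0,0.001,0,0,0],[0,0,0,0.001,0,0,0]]]}}

```text
time: 5.12
eef_pos: [0.4952, 0.1465, 0.1169]
tool_rot: [[-0.0, -0.335, 0.942], [0.004, 0.942, 0.335], [-1.0, 0.003, 0.001]]
ft_force: [-2.5, 3.7, 7.9]
opening: 0.0004
```

Request:
{"op": "step_arm", "data": {"steps": [[[0,0,0,0.0008,0,0,0],[0,0,0,0.0008,0,0,0],[0,0,0,0.0008,0,0,0],[0,0,0,0.0008,0,0,0],[0,0,0,0.0008,0,0,0]]]}}

```text
time: 5.53
eef_pos: [0.4955, 0.1466, 0.1167]
tool_rot: [[0.0, -0.335, 0.942], [0.004, 0.942, 0.335], [-1.0, 0.004, 0.002]]
ft_force: [-2.9, 3.2, 6.6]
opening: 0.0001
```

Request:
{"op": "step_arm", "data": {"steps": [[[0,0,0,0.0006,0,0,0],[0,0,0,0.0006,0,0,0],[0,0,0,0.0006,0,0,0],[0,0,0,0.0006,0,0,0]]]}}

```text
time: 5.87
eef_pos: [0.4957, 0.1467, 0.1167]
tool_rot: [[0.001, -0.335, 0.942], [0.004, 0.942, 0.335], [-1.0, 0.004, 0.002]]
ft_force: [-2.2, 2.7, 8.4]
opening: 0.0006
```

Left: the rim sank from about 0.1217 to 0.1167 and came up against its stop at about 8 N. I'll release slowly, then go to the right side.

Request:
{"op": "step_arm", "data": {"steps": [[[0,0,0,-0.0015,0,0,0],[0,0,0,-0.003,0,0,0],[0,0,0,-0.005,0,0,0],[0,0,0,-0.007,0,0,0],[0,0,0,-0.012,0,0,0]]]}}

```text
time: 6.28
eef_pos: [0.4948, 0.1462, 0.1278]
tool_rot: [[-0.001, -0.335, 0.942], [0.003, 0.942, 0.335], [-1.0, 0.004, -0.0]]
ft_force: [-0.1, -0.2, -1.0]
opening: 0.0005
```

Request:
{"op": "step_arm", "data": {"steps": [[[0,0,0,-0.04,0,0,0],[0,0,0,-0.07,0,0,0],[0,0,0,-0.07,0,0,0]]]}}

```text
time: 6.53
eef_pos: [0.4989, 0.1468, 0.2046]
tool_rot: [[0.009, -0.335, 0.942], [0.006, 0.942, 0.335], [-1.0, 0.002, 0.01]]
ft_force: [1.3, 0.4, 1.2]
opening: 0.0006
```

Run:
```python
from h import *
go([*RR,.2],YAW)
```

```text
t 6.53 pos [0.4989 0.1468 0.2046] F [1.25 0.45 1.24] q1,6 [ 0.236 -0.107] open 0.0006
turn [ 0.05  0.6  -0.14] shift [ 0.0042 -0.1558 -0.0049]
```

Request:
{"op": "step_arm", "data": {"steps": [[[0,0.4,0,0.0,-0.156,-0.005,0],[0,0.4,0,0.0,-0.156,-0.005,0],[0,0.4,0,0.0,-0.156,-0.005,0],[0,0.4,0,0.0,-0.156,-0.005,0],[0,0.4,0,0.0,-0.156,-0.005,0]]]}}

```text
time: 6.95
eef_pos: [0.5481, -0.0067, 0.2045]
tool_rot: [[0.004, -0.331, 0.944], [0.001, 0.944, 0.331], [-1.0, -0.001, 0.004]]
ft_force: [-0.3, 0.1, 0.1]
opening: 0.0005
```

Run:
```python
from h import *
go([*RR,.127],YAW)
```

```text
t 6.95 pos [ 0.5481 -0.0067  0.2045] F [-0.26  0.1   0.11] q1,6 [-0.058 -0.396] open 0.0005
turn [-0.19  0.24  0.04] shift [ 0.0774  0.0054 -0.0002]
```

Request:
{"op": "step_arm", "data": {"steps": [[[0,0,0,0.035,0.003,0,0],[0,0,0,0.06,0.004,0,0],[0,0,0,0.072,0.004,0,0],[0,0,0,0.077,0.004,0,0],[0,0,0,0.077,0.004,0,0]]]}}

```text
time: 7.37
eef_pos: [0.5459, -0.0024, 0.126]
tool_rot: [[0.001, -0.331, 0.944], [0.001, 0.944, 0.331], [-1.0, 0.001, 0.001]]
ft_force: [-0.4, 0.4, -0.0]
opening: 0.0005
```

Run:
```python
from h import *
go([*RR,.123],YAW)
```

```text
t 7.37 pos [ 0.5459 -0.0024  0.126 ] F [-0.43  0.41 -0.02] q1,6 [-0.051 -0.389] open 0.0005
turn [-0.16  0.07 -0.04] shift [0.003  0.0006 0.0008]
```

Request:
{"op": "step_arm", "data": {"steps": [[[0,0,0,0.001,0,0,0],[0,0,0,0.002,0,0,0],[0,0,0,0.003,0,0,0],[0,0,0,0.004,0,0,0]]]}}

```text
time: 7.7
eef_pos: [0.5468, -0.0023, 0.1231]
tool_rot: [[0.003, -0.331, 0.943], [0.001, 0.943, 0.331], [-1.0, -0.0, 0.003]]
ft_force: [0.4, -0.5, 0.1]
opening: 0.0002
```

Request:
{"op": "step_arm", "data": {"steps": [[[0,0,0,0.0005,0,0,0],[0,0,0,0.001,0,0,0],[0,0,0,0.0015,0,0,0]]]}}

```text
time: 7.95
eef_pos: [0.5471, -0.0023, 0.1221]
tool_rot: [[0.004, -0.332, 0.943], [0.001, 0.943, 0.332], [-1.0, -0.001, 0.004]]
ft_force: [-0.2, -0.5, 1.0]
opening: 0.0001
```

Request:
{"op": "step_arm", "data": {"steps": [[[0,0,0,0.0005,0,0,0],[0,0,0,0.001,0,0,0],[0,0,0,0.0015,0,0,0]]]}}

```text
time: 8.2
eef_pos: [0.5475, -0.0026, 0.121]
tool_rot: [[0.005, -0.332, 0.943], [0.0, 0.943, 0.332], [-1.0, -0.001, 0.005]]
ft_force: [0.1, -1.8, 2.9]
opening: 0.0002
```

Request:
{"op": "step_arm", "data": {"steps": [[[0,0,0,0.0005,0,0,0],[0,0,0,0.001,0,0,0],[0,0,0,0.001,0,0,0]]]}}

```text
time: 8.45
eef_pos: [0.5479, -0.0029, 0.1202]
tool_rot: [[0.006, -0.332, 0.943], [-0.0, 0.943, 0.332], [-1.0, -0.002, 0.005]]
ft_force: [0.7, -0.6, 3.6]
opening: 0.0004
```

Request:
{"op": "step_arm", "data": {"steps": [[[0,0,0,0.0005,0,0,0],[0,0,0,0.001,0,0,0],[0,0,0,0.001,0,0,0]]]}}

```text
time: 8.7
eef_pos: [0.5482, -0.0032, 0.1194]
tool_rot: [[0.006, -0.332, 0.943], [-0.001, 0.943, 0.332], [-1.0, -0.003, 0.006]]
ft_force: [0.4, -2.4, 2.8]
opening: 0.0004
```

Request:
{"op": "step_arm", "data": {"steps": [[[0,0,0,0.0005,0,0,0],[0,0,0,0.001,0,0,0],[0,0,0,0.001,0,0,0]]]}}

```text
time: 8.95
eef_pos: [0.5484, -0.0034, 0.1185]
tool_rot: [[0.007, -0.332, 0.943], [-0.001, 0.943, 0.332], [-1.0, -0.003, 0.006]]
ft_force: [0.4, -2.7, 4.2]
opening: 0.0003
```

Request:
{"op": "step_arm", "data": {"steps": [[[0,0,0,0.0005,0,0,0],[0,0,0,0.001,0,0,0],[0,0,0,0.001,0,0,0]]]}}

```text
time: 9.2
eef_pos: [0.5487, -0.0036, 0.1176]
tool_rot: [[0.008, -0.332, 0.943], [-0.001, 0.943, 0.332], [-1.0, -0.004, 0.007]]
ft_force: [1.4, -4.3, 4.5]
opening: 0.0006
```

Request:
{"op": "step_arm", "data": {"steps": [[[0,0,0,0.0005,0,0,0],[0,0,0,0.001,0,0,0],[0,0,0,0.001,0,0,0]]]}}

```text
time: 9.45
eef_pos: [0.549, -0.0037, 0.117]
tool_rot: [[0.008, -0.332, 0.943], [-0.002, 0.943, 0.332], [-1.0, -0.004, 0.007]]
ft_force: [0.1, -2.5, 5.6]
opening: 0.0003
```

Request:
{"op": "step_arm", "data": {"steps": [[[0,0,0,0.0008,0.0005,0,0],[0,0,0,0.001,0.0005,0,0],[0,0,0,0.001,0.0005,0,0],[0,0,0,0.001,0.0005,0,0]]]}}

```text
time: 9.78
eef_pos: [0.5495, -0.0036, 0.1168]
tool_rot: [[0.009, -0.332, 0.943], [-0.002, 0.943, 0.332], [-1.0, -0.005, 0.008]]
ft_force: [-0.9, -3.8, 6.8]
opening: 0.0006
```

Request:
{"op": "step_arm", "data": {"steps": [[[0,0,0,0.0008,0.0003,0,0],[0,0,0,0.0008,0.0003,0,0],[0,0,0,0.0008,0.0003,0,0],[0,0,0,0.0008,0.0003,0,0]]]}}

```text
time: 10.12
eef_pos: [0.5497, -0.0035, 0.1168]
tool_rot: [[0.01, -0.332, 0.943], [-0.003, 0.943, 0.332], [-1.0, -0.006, 0.009]]
ft_force: [-1.3, -3.8, 7.1]
opening: 0.0004
```

Right: it reached the same stop, z = 0.1168 at 7 N, so about 5 mm of sink. That makes the gap about 2.1 mm, roughly 1.4 rad to contact. I'll release and go above the nut.

Request:
{"op": "step_arm", "data": {"steps": [[[0,0,0,-0.0015,0,0,0],[0,0,0,-0.003,0,0,0],[0,0,0,-0.005,0,0,0],[0,0,0,-0.007,0,0,0],[0,0,0,-0.012,0,0,0]]]}}

```text
time: 10.53
eef_pos: [0.5485, -0.0032, 0.1276]
tool_rot: [[0.008, -0.332, 0.943], [-0.002, 0.943, 0.332], [-1.0, -0.005, 0.006]]
ft_force: [-0.5, 0.2, -0.0]
opening: 0.0003
```

Request:
{"op": "step_arm", "data": {"steps": [[[0,0,0,-0.04,0,0,0],[0,0,0,-0.075,0,0,0],[0,0,0,-0.075,0,0,0.04]]]}}

```text
time: 10.78
eef_pos: [0.5522, -0.003, 0.2103]
tool_rot: [[0.019, -0.332, 0.943], [-0.003, 0.943, 0.332], [-1.0, -0.009, 0.017]]
ft_force: [1.7, -0.2, 0.4]
opening: 0.005
```

Run:
```python
from h import *
go([*C,.2],YAW)
s=r.read_state();im=r.get_image("wrist")[:,:,::-1].copy();
for a in np.linspace(0,6.28,60):
    for rad,z,c in((.086,.122,(0,0,255)),(.02,.154,(0,255,0))):
        u=wproj(s,[*(C+rad*np.array([np.cos(a),np.sin(a)])),z]);cv2.circle(im,tuple(int(round(v)) for v in u),1,c,-1)
cv2.imwrite("pics/w2o.png",im)
```

```text
t 10.78 pos [ 0.5522 -0.003   0.2103] F [ 1.68 -0.2   0.41] q1,6 [-0.05  -0.388] open 0.005
turn [-0.09  1.    0.51] shift [ 0.0095  0.0813 -0.0053]
```

View pics/w2o.png

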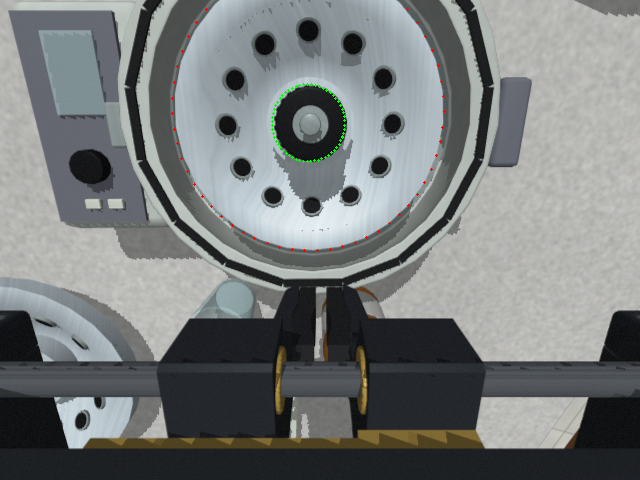

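The wrist picture shows the nut at (309,122). The predicted circles for the knob (green) and the rim (red) fit within 1–2 px.

Request:
{"op": "step_arm", "data": {"steps": [[[0,1,0.5,0.005,0.081,-0.005,0.075],[0,1,0.5,0.005,0.081,-0.005,0.075],[0,1,0.5,0.005,0.081,-0.005,0.075],[0,1,0.5,0.005,0.081,-0.005,0.075],[0,1,0.5,0.005,0.081,-0.005,0.075]]]}}

```text
time: 11.25
eef_pos: [0.519, 0.0716, 0.201]
tool_rot: [[-0.004, -0.334, 0.943], [-0.001, 0.943, 0.334], [-1.0, 0.001, -0.004]]
ft_force: [0.2, -0.5, -0.3]
opening: 0.0421
```

Request:
{"op": "step_arm", "data": {"steps": [[[0,0,0,0,0,0,0.075],[0,0,0,0,0,0,0.075],[0,0,0,0,0,0,0.075],[0,0,0,0,0,0,0.075]]]}}

```text
time: 11.58
eef_pos: [0.5193, 0.0708, 0.2008]
tool_rot: [[-0.004, -0.332, 0.943], [-0.001, 0.943, 0.332], [-1.0, 0.001, -0.004]]
ft_force: [0.0, 0.0, -0.2]
opening: 0.0688
```

Run:
```python
from h import *
go([*C,.128],YAW)
```

```text
t 11.58 pos [0.5193 0.0708 0.2008] F [ 0.01  0.   -0.23] q1,6 [ 0.088 -0.25 ] open 0.0688
turn [-0.09 -0.25 -0.03] shift [0.0728 0.0006 0.0017]
```

Request:
{"op": "step_arm", "data": {"steps": [[[0,-0.25,0,0.03,0.001,0.002,0.075],[0,-0.25,0,0.055,0.001,0.002,0.075],[0,-0.25,0,0.066,0.001,0.002,0.075],[0,-0.25,0,0.07,0.001,0.002,0.075],[0,-0.25,0,0.07,0.001,0.002,0.075]]]}}

```text
time: 12.0
eef_pos: [0.5198, 0.0721, 0.1298]
tool_rot: [[-0.003, -0.332, 0.943], [0.0, 0.943, 0.332], [-1.0, 0.001, -0.002]]
ft_force: [-0.3, 0.1, -0.1]
opening: 0.0755
```

Run:
```python
from h import *
go([*C,.127],YAW)
s=r.read_state();print(s["ft_torque"])
```

```text
t 12.0 pos [0.5198 0.0721 0.1298] F [-0.33  0.13 -0.05] q1,6 [ 0.09  -0.249] open 0.0755
turn [-0.11 -0.13 -0.07] shift [ 0.0028 -0.0004  0.0005]
[ 0.01378279 -0.1349829  -0.03968896]
```

Request:
{"op": "step_arm", "data": {"steps": [[[0,0,0,0.0025,0,0,0.075],[0,0,0,0.0025,0,0,0.04],[0,0,0,0.0025,0,0,0.03],[0,0,0,0.0025,0,0,0.03],[0,0,0,0.0025,0,0,0.03]]], "force": 25}}

```text
time: 12.42
eef_pos: [0.5203, 0.0722, 0.1281]
tool_rot: [[-0.001, -0.332, 0.943], [0.0, 0.943, 0.332], [-1.0, 0.001, -0.001]]
ft_force: [-0.3, 1.2, -0.0]
opening: 0.0508
```

Request:
{"op": "step_arm", "data": {"steps": [[[0,0,0,0,0,0,0.03],[0,0,0,0,0,0,0.03],[0,0,0,0,0,0,0.03]]]}}

```text
time: 12.67
eef_pos: [0.5206, 0.0722, 0.1287]
tool_rot: [[-0.001, -0.332, 0.943], [0.001, 0.943, 0.332], [-1.0, 0.001, -0.0]]
ft_force: [-1.0, 0.2, 2.7]
opening: 0.0396
```

Run:
```python
from h import *
go([*C,.127],YAW)
s=r.read_state();print(s["ft_torque"])
```

```text
t 12.67 pos [0.5206 0.0722 0.1287] F [-1.05  0.16  2.71] q1,6 [ 0.09  -0.249] open 0.0396
turn [-0.11 -0.02 -0.04] shift [ 0.0017 -0.0002 -0.0002]
[-0.07029415  0.05317402  0.03167185]
```

Request:
{"op": "step_arm", "data": {"steps": [[[5,0,0,0.0001,0,0,0.03],[10,0,0,0.0003,0,0,0.03],[15,0,0,0.0004,0,0,0.03],[20,0,0,0.0005,0,0,0.03],[25,0,0,0.0006,0,0,0.03]]]}}

```text
time: 13.08
eef_pos: [0.5207, 0.0722, 0.1281]
tool_rot: [[-0.0, 0.102, 0.995], [0.0, 0.995, -0.102], [-1.0, 0.0, -0.0]]
ft_force: [0.3, -0.4, -0.1]
opening: 0.0393
```

```bash
cat >> h.py <<'E'
def st():
    s=r.read_state();T=s["tool_rot"];print("t",round(s["time"],2),"pos",s["eef_pos"].round(4),"yaw",round(np.degrees(np.arctan2(T[1,2],T[0,2])),2),"tilt",T[2,1:].round(4),"F",s["ft_force"].round(2),"M",s["ft_torque"].round(3),"tau6",s["tau"][5].round(3),"open",round(s["opening"],4))
E
python3 -c "
from h import *
st();go([*C,.127],0)"
```

```text
t 13.08 pos [0.5207 0.0722 0.1281] yaw -5.84 tilt [ 0.0004 -0.0001] F [ 0.31 -0.43 -0.11] M [-0.08  -0.106  0.008] tau6 -1.057 open 0.0393
t 13.08 pos [0.5207 0.0722 0.1281] F [ 0.31 -0.43 -0.11] q1,6 [0.09  0.192] open 0.0393
turn [-5.84 -0.   -0.02] shift [ 0.0011 -0.0003 -0.0003]
```

Request:
{"op": "step_arm", "data": {"steps": [[[5,0,0,0.0001,0,0,0.03],[10,0,0,0.0003,0,0,0.03],[15,0,0,0.0004,0,0,0.03],[20,0,0,0.0005,0,0,0.03],[25,0,0,0.0006,0,0,0.03]]]}}

```text
time: 13.5
eef_pos: [0.5209, 0.0721, 0.1274]
tool_rot: [[0.0, 0.516, 0.856], [0.0, 0.856, -0.516], [-1.0, 0.0, 0.0]]
ft_force: [-0.7, -0.2, -0.3]
opening: 0.0398
```

```bash
python3 -c "
from h import *
st()"
```

```text
t 13.5 pos [0.5209 0.0721 0.1274] yaw -31.08 tilt [0.0004 0.0001] F [-0.7  -0.19 -0.3 ] M [-0.137 -0.12   0.056] tau6 -1.056 open 0.0398
```

Request:
{"op": "step_arm", "data": {"steps": [[[4,0,0,0.0001,0,0,0.03],[8,0,0,0.0002,0,0,0.03],[12,0,0,0.0003,0,0,0.03],[15,0,0,0.0004,0,0,0.03]]]}}

```text
time: 13.83
eef_pos: [0.5209, 0.072, 0.127]
tool_rot: [[0.0, 0.723, 0.691], [0.0, 0.691, -0.723], [-1.0, 0.0, 0.0]]
ft_force: [0.1, -0.1, 0.5]
opening: 0.0392
```

```bash
python3 -c "
from h import *
st()"
```

```text
t 13.83 pos [0.5209 0.072  0.127 ] yaw -46.26 tilt [0.0004 0.0003] F [ 0.14 -0.11  0.47] M [-0.114 -0.094  0.019] tau6 -0.46 open 0.0392
```

Request:
{"op": "step_arm", "data": {"steps": [[[3,0,0,0.0001,0,0,0.03],[6,0,0,0.0002,0,0,0.03]]]}}

```text
time: 14.0
eef_pos: [0.521, 0.072, 0.1268]
tool_rot: [[0.001, 0.792, 0.61], [-0.0, 0.61, -0.792], [-1.0, 0.0, 0.0]]
ft_force: [-0.4, -1.2, 0.8]
opening: 0.0395
```

```bash
python3 -c "
from h import *
st()"
```

```text
t 14.0 pos [0.521  0.072  0.1268] yaw -52.41 tilt [0.0004 0.0004] F [-0.43 -1.23  0.76] M [-0.051  0.06  -0.026] tau6 -0.596 open 0.0395
```

Request:
{"op": "step_arm", "data": {"steps": [[[3,0,0,0.0001,0,0,0.03],[6,0,0,0.0002,0,0,0.03]]]}}

```text
time: 14.17
eef_pos: [0.521, 0.0719, 0.1267]
tool_rot: [[0.001, 0.853, 0.522], [-0.0, 0.522, -0.853], [-1.0, 0.0, 0.001]]
ft_force: [-0.5, -0.5, 0.7]
opening: 0.0396
```

```bash
python3 -c "
from h import *
st()"
```

```text
t 14.17 pos [0.521  0.0719 0.1267] yaw -58.56 tilt [0.0005 0.0005] F [-0.48 -0.46  0.73] M [-0.058  0.041  0.017] tau6 -0.602 open 0.0396
```

Request:
{"op": "step_arm", "data": {"steps": [[[3,0,0,0.0001,0,0,0.03],[6,0,0,0.0002,0,0,0.03]]]}}

```text
time: 14.33
eef_pos: [0.521, 0.0719, 0.1265]
tool_rot: [[0.001, 0.904, 0.427], [-0.0, 0.427, -0.904], [-1.0, 0.0, 0.001]]
ft_force: [-0.4, -0.3, 0.0]
opening: 0.0392
```

```bash
python3 -c "
from h import *
st()"
```

```text
t 14.33 pos [0.521  0.0719 0.1265] yaw -64.7 tilt [0.0005 0.0006] F [-0.43 -0.32  0.02] M [-0.003  0.012  0.059] tau6 -0.592 open 0.0392
```

Request:
{"op": "step_arm", "data": {"steps": [[[3,0,0,0.0001,0,0,0.03],[6,0,0,0.0002,0,0,0.03]]]}}

```text
time: 14.5
eef_pos: [0.5211, 0.0719, 0.1265]
tool_rot: [[0.001, 0.945, 0.328], [-0.0, 0.328, -0.945], [-1.0, 0.001, 0.001]]
ft_force: [-0.7, -0.3, 2.0]
opening: 0.0391
```

```bash
python3 -c "
from h import *
st()"
```

```text
t 14.5 pos [0.5211 0.0719 0.1265] yaw -70.84 tilt [0.0006 0.0007] F [-0.72 -0.26  2.  ] M [-0.097  0.094  0.103] tau6 -0.554 open 0.0391
```

Request:
{"op": "step_arm", "data": {"steps": [[[3,0,0,0.0001,0,0,0.03],[6,0,0,0.0002,0,0,0.03]]]}}

```text
time: 14.67
eef_pos: [0.521, 0.0718, 0.1263]
tool_rot: [[0.001, 0.974, 0.225], [-0.001, 0.225, -0.974], [-1.0, 0.001, 0.001]]
ft_force: [-0.3, -0.3, 1.1]
opening: 0.0394
```

```bash
python3 -c "
from h import *
st()"
```

```text
t 14.67 pos [0.521  0.0718 0.1263] yaw -76.97 tilt [0.0006 0.0008] F [-0.31 -0.25  1.12] M [-0.08   0.094  0.076] tau6 -0.508 open 0.0394
```

Request:
{"op": "step_arm", "data": {"steps": [[[2,0,0,0.0001,0,0,0.03],[4,0,0,0.0001,0,0,0.03]]]}}

```text
time: 14.83
eef_pos: [0.521, 0.0718, 0.1263]
tool_rot: [[0.001, 0.988, 0.156], [-0.001, 0.156, -0.988], [-1.0, 0.001, 0.001]]
ft_force: [-0.3, 0.3, 0.0]
opening: 0.0394
```

```bash
python3 -c "
from h import *
st()"
```

```text
t 14.83 pos [0.521  0.0718 0.1263] yaw -81.05 tilt [0.0007 0.001 ] F [-0.32  0.33  0.03] M [-0.034  0.004  0.145] tau6 -0.244 open 0.0394
```

Request:
{"op": "step_arm", "data": {"steps": [[[2,0,0,0.0001,0,0,0.03],[4,0,0,0.0001,0,0,0.03]]]}}

```text
time: 15.0
eef_pos: [0.521, 0.0718, 0.1262]
tool_rot: [[0.001, 0.996, 0.085], [-0.001, 0.085, -0.996], [-1.0, 0.001, 0.001]]
ft_force: [-1.7, -0.5, 0.7]
opening: 0.0393
```

```bash
python3 -c "
from h import *
st()"
```

```text
t 15.0 pos [0.521  0.0718 0.1262] yaw -85.12 tilt [0.0008 0.0011] F [-1.7  -0.45  0.69] M [-0.042  0.062  0.215] tau6 -0.236 open 0.0393
```

Request:
{"op": "step_arm", "data": {"steps": [[[2,0,0,0,0,0,0.03],[4,0,0,0.0001,0,0,0.03]]]}}

```text
time: 15.17
eef_pos: [0.521, 0.0718, 0.1262]
tool_rot: [[0.001, 1.0, 0.014], [-0.001, 0.014, -1.0], [-1.0, 0.001, 0.001]]
ft_force: [-0.8, -0.8, 1.5]
opening: 0.0395
```

```bash
python3 -c "
from h import *
st()"
```

```text
t 15.17 pos [0.521  0.0718 0.1262] yaw -89.18 tilt [0.0009 0.0013] F [-0.83 -0.77  1.48] M [-0.039  0.096  0.198] tau6 -0.197 open 0.0395
```

Request:
{"op": "step_arm", "data": {"steps": [[[1.5,0,0,0,0,0,0.03],[3,0,0,0.0001,0,0,0.03]]]}}

```text
time: 15.33
eef_pos: [0.521, 0.0717, 0.1262]
tool_rot: [[0.001, 0.999, -0.039], [-0.002, -0.039, -0.999], [-1.0, 0.001, 0.001]]
ft_force: [-0.2, 0.7, 0.7]
opening: 0.0393
```

```bash
python3 -c "
from h import *
st()"
```

```text
t 15.33 pos [0.521  0.0717 0.1262] yaw -92.21 tilt [0.001  0.0015] F [-0.21  0.71  0.69] M [0.001 0.096 0.229] tau6 -0.053 open 0.0393
```

The torque has built up from about 0.03 to about 0.23 N m over roughly 0.5 rad after first contact. That contact came near 80°, as the measured play predicted. This is snug, so I stop and let go.

Request:
{"op": "step_arm", "data": {"steps": [[[0,0,0,0,0,0,0.075],[0,0,0,0,0,0,0.075],[0,0,0,0,0,0,0.075],[0,0,0,0,0,0,0.075],[0,0,0,0,0,0,0.075]]]}}

```text
time: 15.75
eef_pos: [0.521, 0.0717, 0.1261]
tool_rot: [[0.001, 0.999, -0.038], [-0.002, -0.038, -0.999], [-1.0, 0.001, 0.001]]
ft_force: [0.6, -0.2, 0.3]
opening: 0.0708
```

Request:
{"op": "step_arm", "data": {"steps": [[[0,0,0,-0.03,0,0,0.075],[0,0,0,-0.06,0,0,0.075],[0,0,0,-0.075,0,0,0.075],[0,0,0,-0.075,0,0,0.0]]]}}

```text
time: 16.08
eef_pos: [0.5239, 0.0721, 0.2057]
tool_rot: [[0.009, 0.999, -0.038], [-0.001, -0.038, -0.999], [-1.0, 0.009, 0.0]]
ft_force: [1.4, -0.3, 0.3]
opening: 0.0703
```

Run:
```python
from h import *
st();go([*RL,.2],YAW)
```

```text
t 16.08 pos [0.5239 0.0721 0.2057] yaw -92.19 tilt [0.0092 0.0004] F [ 1.36 -0.35  0.27] M [-0.014  0.007  0.004] tau6 -0.0 open 0.0703
t 16.08 pos [0.5239 0.0721 0.2057] F [ 1.36 -0.35  0.27] q1,6 [0.091 1.7  ] open 0.0703
turn [-111.69    0.53   -0.32] shift [ 0.0054 -0.0324 -0.0721]
```

Request:
{"op": "step_arm", "data": {"steps": [[[-35,0,0,0,-0.032,-0.072,0],[-35,0,0,0,-0.032,-0.072,0],[-35,0,0,0,-0.032,-0.072,0],[-35,0,0,0,-0.032,-0.072,0],[-35,0,0,0,-0.032,-0.072,0]]]}}

```text
time: 16.5
eef_pos: [0.4936, 0.1459, 0.2038]
tool_rot: [[0.007, 0.836, 0.548], [-0.001, 0.549, -0.836], [-1.0, 0.005, 0.005]]
ft_force: [0.3, 0.0, 0.9]
opening: 0.0371
```

Request:
{"op": "step_arm", "data": {"steps": [[[-35,0,0,0,0,0,0],[-35,0,0,0,0,0,0],[-35,0,0,0,0,0,0],[-35,0,0,0,0,0,0],[-35,0,0,0,0,0,0]]]}}

```text
time: 16.92
eef_pos: [0.4927, 0.1457, 0.202]
tool_rot: [[0.005, 0.364, 0.931], [-0.002, 0.931, -0.364], [-1.0, 0.0, 0.005]]
ft_force: [0.3, 0.4, -0.0]
opening: 0.0037
```

Request:
{"op": "step_arm", "data": {"steps": [[[-35,0,0,0,0,0,0],[-35,0,0,0,0,0,0],[-35,0,0,0,0,0,0],[-35,0,0,0,0,0,0],[-35,0,0,0,0,0,0]]]}}

```text
time: 17.33
eef_pos: [0.4917, 0.1455, 0.2002]
tool_rot: [[0.002, -0.242, 0.97], [-0.002, 0.97, 0.242], [-1.0, -0.003, 0.002]]
ft_force: [-0.9, 0.2, -0.8]
opening: 0.0004
```

Run:
```python
from h import *
go([*RL,.127],YAW)
```

```text
t 17.33 pos [0.4917 0.1455 0.2002] F [-0.87  0.17 -0.77] q1,6 [ 0.241 -0.002] open 0.0004
turn [-5.52  0.1   0.17] shift [ 0.0732 -0.0005  0.0024]
```

Request:
{"op": "step_arm", "data": {"steps": [[[-5.5,0,0,0.035,0,0.002,0],[-5.5,0,0,0.06,0,0.002,0],[-5.5,0,0,0.07,0,0.002,0],[-5.5,0,0,0.074,0,0.002,0],[-5.5,0,0,0.074,0,0.002,0]]]}}

```text
time: 17.75
eef_pos: [0.4927, 0.1455, 0.1246]
tool_rot: [[-0.001, -0.333, 0.943], [-0.003, 0.943, 0.333], [-1.0, -0.003, -0.002]]
ft_force: [0.9, 0.1, 0.2]
opening: 0.0002
```

Run:
```python
from h import *
go([*RL,.123],YAW)
```

```text
t 17.75 pos [0.4927 0.1455 0.1246] F [0.92 0.14 0.16] q1,6 [ 0.241 -0.097] open 0.0002
turn [-0.03 -0.1   0.16] shift [ 0.0016 -0.0006  0.0015]
```

Now the proof press on the left, slowly.

Request:
{"op": "step_arm", "data": {"steps": [[[0,0,0,0.0005,0,0.001,0],[0,0,0,0.001,0,0.001,0],[0,0,0,0.0015,0,0.001,0],[0,0,0,0.002,0,0.001,0]]]}}

```text
time: 18.08
eef_pos: [0.4946, 0.1461, 0.1238]
tool_rot: [[0.002, -0.333, 0.943], [-0.003, 0.943, 0.333], [-1.0, -0.003, 0.001]]
ft_force: [0.3, -0.7, 0.1]
opening: 0.0005
```

Request:
{"op": "step_arm", "data": {"steps": [[[0,0,0,0.0005,0,0,0],[0,0,0,0.001,0,0,0],[0,0,0,0.001,0,0,0]]]}}

```text
time: 18.33
eef_pos: [0.4948, 0.1462, 0.1231]
tool_rot: [[0.002, -0.333, 0.943], [-0.002, 0.943, 0.333], [-1.0, -0.003, 0.001]]
ft_force: [0.4, 0.4, 0.6]
opening: 0.0005
```

Request:
{"op": "step_arm", "data": {"steps": [[[0,0,0,0.0005,0,0,0],[0,0,0,0.001,0,0,0],[0,0,0,0.001,0,0,0]]]}}

```text
time: 18.58
eef_pos: [0.4948, 0.1461, 0.122]
tool_rot: [[0.002, -0.333, 0.943], [-0.002, 0.943, 0.333], [-1.0, -0.003, 0.001]]
ft_force: [-0.2, 0.4, 0.8]
opening: -0.0001
```

Request:
{"op": "step_arm", "data": {"steps": [[[0,0,0,0.0005,0,0,0],[0,0,0,0.001,0,0,0],[0,0,0,0.001,0,0,0]]]}}

```text
time: 18.83
eef_pos: [0.4949, 0.1463, 0.1216]
tool_rot: [[0.002, -0.333, 0.943], [-0.002, 0.943, 0.333], [-1.0, -0.003, 0.002]]
ft_force: [-0.9, 1.0, 4.8]
opening: 0.0006
```

Request:
{"op": "step_arm", "data": {"steps": [[[0,0,0,0.0005,0,0,0],[0,0,0,0.0008,0,0,0],[0,0,0,0.0008,0,0,0]]]}}

```text
time: 19.08
eef_pos: [0.495, 0.1464, 0.1214]
tool_rot: [[0.003, -0.333, 0.943], [-0.002, 0.943, 0.333], [-1.0, -0.003, 0.002]]
ft_force: [-2.0, 0.4, 6.2]
opening: 0.0008
```

Request:
{"op": "step_arm", "data": {"steps": [[[0,0,0,0.0005,0,0,0],[0,0,0,0.0008,0,0,0],[0,0,0,0.0008,0,0,0],[0,0,0,0.0008,0,0,0]]]}}

```text
time: 19.42
eef_pos: [0.4951, 0.1465, 0.1213]
tool_rot: [[0.003, -0.333, 0.943], [-0.002, 0.943, 0.333], [-1.0, -0.003, 0.002]]
ft_force: [-2.5, -0.9, 7.7]
opening: 0.0008
```

Request:
{"op": "step_arm", "data": {"steps": [[[0,0,0,0.0008,0,0,0],[0,0,0,0.0008,0,0,0],[0,0,0,0.0008,0,0,0],[0,0,0,0.0008,0,0,0]]]}}

```text
time: 19.75
eef_pos: [0.4951, 0.1465, 0.1213]
tool_rot: [[0.003, -0.333, 0.943], [-0.002, 0.943, 0.333], [-1.0, -0.003, 0.002]]
ft_force: [-3.7, -1.4, 6.9]
opening: 0.0003
```

Request:
{"op": "step_arm", "data": {"steps": [[[0,0,0,-0.001,0,0,0],[0,0,0,-0.003,0,0,0],[0,0,0,-0.01,0,0,0],[0,0,0,-0.04,0,0,0],[0,0,0,-0.075,0,0,0]]]}}

```text
time: 20.17
eef_pos: [0.4925, 0.146, 0.1942]
tool_rot: [[-0.004, -0.333, 0.943], [-0.004, 0.943, 0.333], [-1.0, -0.002, -0.005]]
ft_force: [0.5, -0.0, -0.0]
opening: 0.0007
```

Request:
{"op": "step_arm", "data": {"steps": [[[0,0,0,-0.005,0,0,0]]]}}

```text
time: 20.25
eef_pos: [0.4963, 0.1469, 0.2058]
tool_rot: [[0.006, -0.333, 0.943], [-0.001, 0.943, 0.333], [-1.0, -0.003, 0.005]]
ft_force: [1.2, 0.0, 0.8]
opening: 0.0002
```

Run:
```python
from h import *
go([*RR,.2],YAW)
```

```text
t 20.25 pos [0.4963 0.1469 0.2058] F [1.16 0.05 0.77] q1,6 [ 0.241 -0.097] open 0.0002
turn [-0.04  0.31  0.18] shift [ 0.0063 -0.1568 -0.0022]
```

Request:
{"op": "step_arm", "data": {"steps": [[[0,0.3,0.2,0.0,-0.157,-0.002,0],[0,0.3,0.2,0.0,-0.157,-0.002,0],[0,0.3,0.2,0.0,-0.157,-0.002,0],[0,0.3,0.2,0.0,-0.157,-0.002,0],[0,0.3,0.2,0.0,-0.157,-0.002,0]]]}}

```text
time: 20.67
eef_pos: [0.5488, -0.0067, 0.207]
tool_rot: [[0.003, -0.329, 0.944], [-0.002, 0.944, 0.329], [-1.0, -0.003, 0.002]]
ft_force: [-0.6, 0.1, 0.0]
opening: 0.0003
```

Run:
```python
from h import *
go([*RR,.127],YAW)
```

```text
t 20.67 pos [ 0.5488 -0.0067  0.207 ] F [-0.59  0.08  0.  ] q1,6 [-0.056 -0.391] open 0.0003
turn [-0.28  0.09  0.17] shift [ 0.08    0.0058 -0.0007]
```

Request:
{"op": "step_arm", "data": {"steps": [[[0,0,0,0.035,0.004,0,0],[0,0,0,0.065,0.004,0,0],[0,0,0,0.076,0.004,0,0],[0,0,0,0.08,0.004,0,0],[0,0,0,0.08,0.004,0,0]]]}}

```text
time: 21.08
eef_pos: [0.5467, -0.0027, 0.126]
tool_rot: [[-0.0, -0.33, 0.944], [-0.002, 0.944, 0.33], [-1.0, -0.002, -0.001]]
ft_force: [-0.5, -0.2, 0.2]
opening: 0.0008
```

Request:
{"op": "step_arm", "data": {"steps": [[[0,0,0,0.0005,0,0,0],[0,0,0,0.001,0,0,0],[0,0,0,0.0015,0,0,0],[0,0,0,0.002,0,0,0]]]}}

```text
time: 21.42
eef_pos: [0.5477, -0.0025, 0.1254]
tool_rot: [[0.002, -0.33, 0.944], [-0.002, 0.944, 0.33], [-1.0, -0.003, 0.002]]
ft_force: [-0.1, -0.3, -0.6]
opening: 0.0006
```

Request:
{"op": "step_arm", "data": {"steps": [[[0,0,0,0.0005,0,0,0],[0,0,0,0.001,0,0,0],[0,0,0,0.001,0,0,0]]]}}

```text
time: 21.67
eef_pos: [0.548, -0.0025, 0.1247]
tool_rot: [[0.003, -0.33, 0.944], [-0.002, 0.944, 0.33], [-1.0, -0.003, 0.002]]
ft_force: [0.9, -0.5, -0.1]
opening: 0.0003
```

Request:
{"op": "step_arm", "data": {"steps": [[[0,0,0,0.0005,0,0,0],[0,0,0,0.001,0,0,0],[0,0,0,0.001,0,0,0]]]}}

```text
time: 21.92
eef_pos: [0.5478, -0.0025, 0.1235]
tool_rot: [[0.003, -0.33, 0.944], [-0.002, 0.944, 0.33], [-1.0, -0.003, 0.002]]
ft_force: [-0.0, 0.4, 0.2]
opening: 0.0005
```

Request:
{"op": "step_arm", "data": {"steps": [[[0,0,0,0.0005,0,0,0],[0,0,0,0.001,0,0,0],[0,0,0,0.001,0,0,0]]]}}

```text
time: 22.17
eef_pos: [0.5477, -0.0026, 0.1224]
tool_rot: [[0.003, -0.33, 0.944], [-0.002, 0.944, 0.33], [-1.0, -0.003, 0.002]]
ft_force: [0.0, -0.3, -0.1]
opening: 0.0006
```

Request:
{"op": "step_arm", "data": {"steps": [[[0,0,0,0.0005,0,0,0],[0,0,0,0.001,0,0,0],[0,0,0,0.001,0,0,0]]]}}

```text
time: 22.42
eef_pos: [0.5479, -0.0026, 0.1218]
tool_rot: [[0.003, -0.33, 0.944], [-0.002, 0.944, 0.33], [-1.0, -0.003, 0.002]]
ft_force: [-0.6, -0.4, 2.2]
opening: 0.0003
```

Request:
{"op": "step_arm", "data": {"steps": [[[0,0,0,0.0005,0,0,0],[0,0,0,0.0008,0,0,0],[0,0,0,0.0008,0,0,0]]]}}

```text
time: 22.67
eef_pos: [0.5481, -0.0027, 0.1215]
tool_rot: [[0.003, -0.33, 0.944], [-0.002, 0.944, 0.33], [-1.0, -0.003, 0.002]]
ft_force: [-1.3, -1.1, 4.6]
opening: 0.0005
```

Request:
{"op": "step_arm", "data": {"steps": [[[0,0,0,0.0005,0,0,0],[0,0,0,0.001,0,0,0],[0,0,0,0.001,0,0,0],[0,0,0,0.001,0,0,0]]]}}

```text
time: 23.0
eef_pos: [0.5482, -0.0027, 0.1213]
tool_rot: [[0.003, -0.33, 0.944], [-0.002, 0.944, 0.33], [-1.0, -0.003, 0.003]]
ft_force: [-2.6, -1.2, 6.7]
opening: 0.0003
```

Request:
{"op": "step_arm", "data": {"steps": [[[0,0,0,0.0008,0,0,0],[0,0,0,0.0009,0,0,0],[0,0,0,0.0009,0,0,0],[0,0,0,0.0009,0,0,0]]]}}

```text
time: 23.33
eef_pos: [0.5483, -0.0027, 0.1213]
tool_rot: [[0.004, -0.33, 0.944], [-0.002, 0.944, 0.33], [-1.0, -0.003, 0.003]]
ft_force: [-2.8, -0.4, 6.6]
opening: 0.0005
```

Request:
{"op": "step_arm", "data": {"steps": [[[0,0,0,0.0008,0,0,0],[0,0,0,0.0008,0,0,0],[0,0,0,0.0008,0,0,0]]]}}

```text
time: 23.58
eef_pos: [0.5483, -0.0027, 0.1213]
tool_rot: [[0.004, -0.33, 0.944], [-0.002, 0.944, 0.33], [-1.0, -0.003, 0.003]]
ft_force: [-3.5, -0.4, 7.8]
opening: 0.0005
```

Request:
{"op": "step_arm", "data": {"steps": [[[0,0,0,-0.001,0,0,0],[0,0,0,-0.003,0,0,0],[0,0,0,-0.01,0,0,0],[0,0,0,-0.04,0,0,0],[0,0,0,-0.075,0,0,0]]]}}

```text
time: 24.0
eef_pos: [0.5455, -0.0024, 0.194]
tool_rot: [[-0.003, -0.33, 0.944], [-0.002, 0.944, 0.33], [-1.0, -0.001, -0.004]]
ft_force: [1.0, 0.5, 0.3]
opening: 0.0001
```

Request:
{"op": "step_arm", "data": {"steps": [[[0,0,0,-0.04,-0.03,0,0],[0,0,0,-0.06,-0.06,0,0],[0,0,0,-0.06,-0.08,0,0],[0,0,0,-0.06,-0.08,0,0],[0,0,0,-0.06,-0.08,0,0]]]}}

```text
time: 24.42
eef_pos: [0.5722, -0.0784, 0.2543]
tool_rot: [[-0.003, -0.328, 0.945], [-0.002, 0.945, 0.328], [-1.0, -0.001, -0.004]]
ft_force: [0.1, 0.7, -0.5]
opening: 0.0003
```

Run:
```python
from h import *
st();cv2.imwrite("pics/top9.png",r.get_image("top")[:,:,::-1]);cv2.imwrite("pics/w9.png",r.get_image("wrist")[:,:,::-1])
```

```text
t 24.42 pos [ 0.5722 -0.0784  0.2543] yaw 19.15 tilt [-0.0005 -0.0035] F [ 0.09  0.75 -0.52] M [-0.028 -0.079  0.024] tau6 -0.056 open 0.0003
```

View pics/w9.png

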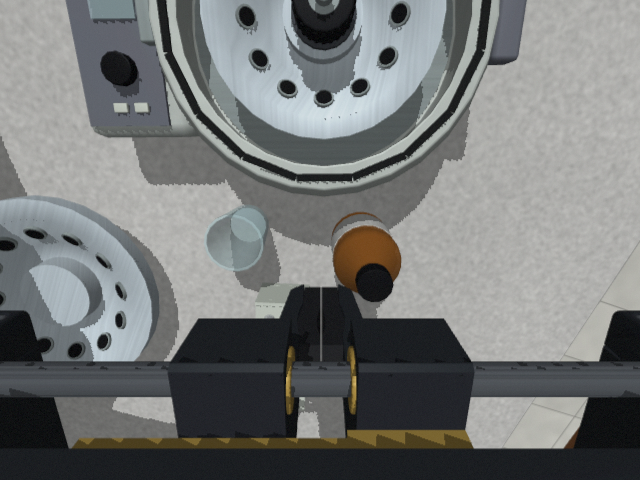

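View pics/top9.png

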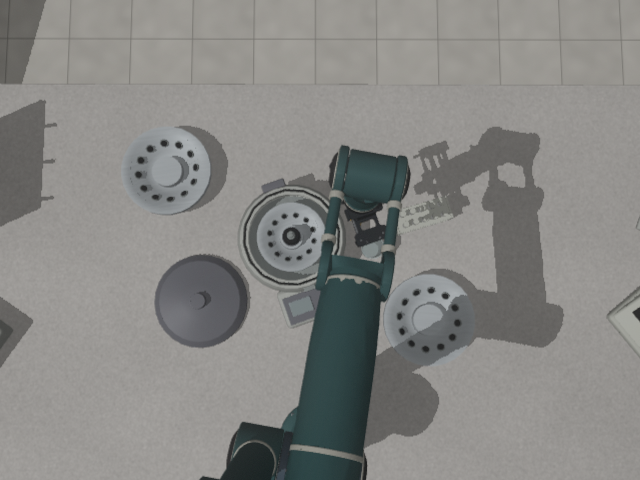

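The nut and rotor sit in place, at (291,236) in the top picture. Lid (201,300), both spare rotors, beaker and bottle are unmoved, and the arm is clear of everything. Handing in.

```bash
python3 -c "
from workcell import r
print(r.close_job())"
```

```text
the job is handed in; nothing more can be done
None
```

The rotor now sits firm and the job is handed in, 24.4 s on the clock.

- **Rocking at the start:** I pressed the rim at the left and then at the right. It sank about 5 mm on each side and stopped at 7–8 N, which means a gap of about 2.1 mm between nut and hub.
- **Tightening the nut:** I turned it about 112° clockwise in one grip. It met the hub after roughly 80–83°, as the measured play predicted. The torque then rose from about 0.03 to about 0.23 N m, and I stopped there.
- **Proof presses:** at 7–8 N the rim gave about 0.5 mm on each side, against about 5 mm before.
- **Last look:** the arm is clear of everything. In the last pictures the lid, the spare rotors, the bottle and the beaker show no movement; the tube rack was partly hidden behind the arm.

The snug torque is the least certain result. My readings scatter by about 0.03 N m, and 0.23 is near the low end of the 0.2–0.45 range. The turn past contact was about 0.5 rad by gripper angle, near the upper end of the 0.2–0.55 rad range. Torque and angle both fell inside their ranges, and no check failed.

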